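# Tip the vial sorter's gate and feed two vials

### The arm

A 6-joint arm with a two-finger parallel gripper is mounted at the origin on a cart in front of the work surface, level with it; the furniture and walls round the work are solid. World frame = base frame: x ahead of the robot, y to its left, z up, the work surface at z = 0. Lengths are in mm, angles in rad, forces in N, time in s.
With the tool pointing down it reaches from about 275 to 1000 mm from the base axis. Payload 8.4 kg.
Tool frame: the origin (TCP) lies midway between the tips of the shut fingers; the grasp point (between the pads) lies 19 mm behind it; z points along the fingers, y is the direction in which the jaws open and shut (so a half turn about z gives the same grasp; the last joint's range is limited). The gripper opens to 85 mm and grips with 20 to 120 N. Pads are 22 mm wide; open, the fingers measure 114 mm over their backs; the gripper's body (76 mm by 85 mm) begins 54 mm behind the grasp point. The pads swing forward as they close: fully open they stand 13 mm farther back than shut.
Start: joints at [-1.233, 0.353, 1.633, -0, 1.155, -0.002], TCP at [208.31, -589.266, 210.481] pointing down, gripper open.
Joint ranges: [-2.63, 2.63], [-0.92, 2.1], [0.06, 2.66], [-1.3, 4.44], [0, 2.69], [-3.02, 3.02]. Speed limits (rad/s): [2.22, 2.22, 2.79, 3.14, 3.14, 3.14].

### API

Orientations are given as [roll, pitch, yaw] about the fixed x, y, z axes, in that order (R = Rz(yaw) Ry(pitch) Rx(roll)).
In Python, from rig import * gives the robot as it stands.
- The arm moves only by the tool play_rows, never from a script. Its argument "moves" is a list of rows, each a list of 3 entries, a list of its own where there are three numbers: the shift along the tool's x, y, z in m, then the turn, a rotation vector about the tool's x, y, z in rad, then the opening in per cent of the stroke, from 0 (shut) to 100 (fully open). In form: [[[x, y, z], [rx, ry, rz], fingers], ...]. A call has 1 to 20 rows; each row shifts and turns the commanded pose from where the row before left it, along the tool's axes as they then stand; what a row does not reach is not made up. A row lasts 1/10 s, in which the tool goes at most 50 mm and 8.59 degrees, less where a joint would pass 70% of its speed; a pose out of reach is approached as far as the arm can. A call is refused whole if a number of a shift passes 0.05 or a number of a turn 0.15, either way. A call with a gripper value outside its range is refused whole. The fingers move at their own pace and stop on an object; "squeeze" is the grip in N (left out, the last holds). Time passes only in rows, so rows that do not move let the fingers close. It gives the time, the measured TCP pose, the force and the opening at its end, in the units of the state.
- sense(): the state, without advancing time (a new reading comes with each control period).
- grab_frame(name): name is "scene" or "top"; returns a dict with "pixels" (384x512x3 uint8, red, green, blue), "intrinsics" (3x3 intrinsics, pixels), "R" (3x3) and "t" (3): a world point X has camera coordinates R X + t. Camera axes: x right, y down, z forward; pixel columns grow to the right and rows downward; lengths in mm; the calibration is good to about 2 mm. A picture is of the moment at which its call begins. There is no depth.
- sign_off(): hands the job in, once; it reports no verdict.
The state is a dict: "clock": time; "qpos": joint angles; "qvel": joint speeds; "joint_efforts": joint torques, N m; "eef_pos": TCP position; "tcp_rot": TCP orientation; "contact_force": force on the tool from outside, world axes, zero at the start; "wrist_torque": the same for the moment, N m; "opening": opening from 0.0 (shut) to 1.0 (fully open).
Only numpy, scipy, OpenCV 4.12 (cv2) and the standard library are available. Lean on these libraries where they do the work, as an engineer would, in place of code of your own. Each camera call takes 0.05 s, during which the arm holds its last target. There are 200 camera calls.

### The job

The seesaw gate of the vial sorter is set to the left tray. Press down the grey finger pad at its right end until the gate rests fully over to the right, then push the two vials that lie on the upper ledge along it into the drop slot, so that both roll down by themselves into the right tray. Do it all with the fingertips: do not lift or carry the vials, do not touch them once they have dropped through the slot, let none go down the left side, and leave the other things on the table where they stand.

Things in the scene. Friction and masses are not known exactly. Their poses are not given: they have to be found in the camera images.
- sorter: Vial sorter: a bare metal fixture on a white base 110 x 480 mm, fixed to the table about crosswise before the robot. Origin: middle of the base's underside; x: away from the robot to the back plate (x 37 to 43 mm, top at z 125 mm); y: along its length to the left tray; z up. Gate pivot along x at y 0, z 68 mm. Past each gate end a chute slopes to a tray; all slides are polished. Its highest edge is at z 149 mm.
- gate (a joint): Angle of the steel seesaw gate (168 mm long, pivot in its middle, below the slot), rad: 0 level, negative = left end down (as at the start; vials go left), positive = right end down (vials go right). Stops at -0.28 and +0.28. Friction holds it where it is left; about 2 N on a pad moves it.
- pad_right (a point): Middle of the top face of the grey finger pad (40 x 34 mm, 5 mm thick) jutting towards the robot from the gate's right end; it moves with the gate. In the sorter frame x -60 mm, y -55 mm, z 112 mm with the gate fully over to the left, y -70 mm, z 76 mm with it fully over to the right.
- pad_left (a point): The same point on the pad at the gate's left end.
- slot (a point): Centre of the drop slot at the level of the ledge's top (z 117 mm). Slot: y -17 to 17 mm, 58 mm wide in x; far wall (y -17 to -21 mm) up to z 149 mm, front and back walls up to z 139 mm. Along the ledge's edge at the slot (y 19.5 mm) a smooth round sill 2 mm high holds the vials back.
- ledge_end (a point): Middle of the ledge's outer (left) end, on its top face, 125 mm from the slot's centre. The ledge (y 17 to 125 mm of the sorter frame, 58 mm wide) falls gently to the slot, its top at z 122 mm at this end and 117 mm at the slot; low lips 7 mm high along both sides; polished; open above and at this end.
- tray_right (a point): Middle of the floor of the right tray, which receives the vials: inside 83 mm (y) x 88 mm (x), floor about 12 mm above the table, end wall up to 49 mm.
- tray_left (a point): Middle of the floor of the left tray, the same size, which must stay empty.
- vial_near: Closed glass vial, 26 mm thick, 54 mm long, about 26 g, lying across the ledge (its axis along the sorter's x) against the sill, its axis at about y 28, z 131 mm of the sorter frame. Origin: centre of its bottom face, which looks to the robot; z: along its axis to the cap. It rolls easily.
- vial_far: The same kind of vial lying on the ledge behind the first and touching it, its axis at about y 54, z 132 mm of the sorter frame; the ledge behind it is free. Pushing this one pushes the other ahead of it. Fingertips at or below its axis push best (higher up they may wedge it); it drops once its axis is past the sill.
- standing_vial: Bystander, to be left alone: 26 x 26 x 54 mm, standing upright in front of the sorter, to the right. Origin: centre of its underside.
- standing_ampoule: Bystander, to be left alone: glass, 20 mm thick, 80 mm high, standing upright in front of the sorter, to the left. Origin: centre of its underside.
- cup: Bystander, to be left alone: small steel cup, 56 mm across, 64 mm high, standing behind the sorter, to the right. Origin: centre of its underside.
- pen: Bystander, to be left alone: pen, 150 mm long, 13 mm thick, lying on the table left in front. Origin: centre of its underside.
- tape: Bystander, to be left alone: roll of tape, 104 mm across, 25 mm high, lying flat at the left. Origin: centre of its underside.
- gauze: Bystander, to be left alone: flat pack 52 x 75 x 9 mm lying right in front. Origin: centre of its underside.
- syringe: Bystander, to be left alone: syringe, 179 x 36 x 20 mm, lying at the right. Origin: centre of its underside.

How it is judged (in metres and radians):
On the way, in this order (a step that is already met when the one before it is completed fails the run):
1. the gate rests over to the right while both vials still lie on the ledge (value of joint gate above 0.25 rad and height (world z) of each of vial_near, vial_far above 0.12 m), for 0.2 s.
2. both vials are in the right tray (y of vial_near in the frame of sorter between -0.235 and -0.15 m and x of vial_near in the frame of sorter between -0.045 and 0.045 m and height (world z) of each of vial_near, vial_far below 0.06 m and y of vial_far in the frame of sorter between -0.235 and -0.15 m and x of vial_far in the frame of sorter between -0.045 and 0.045 m), for 0.2 s.
At the end, for the whole second after the job is handed in: The gate is over to the right (within 0.03 rad of its stop) and both vials lie at rest inside the right tray (their origins between its walls and less than 60 mm above the table) (all of step 2 and value of joint gate above 0.25 rad and linear speed of each of vial_near, vial_far below 0.03 m/s); the robot touches nothing.
It fails at once if a vial is lifted (its origin more than 30 mm above where it lay on the ledge) (height (world z) of any of vial_near, vial_far above 0.16 m).
It fails at once if a vial is touched by the robot after it has dropped through the slot ((contact force between the arm and vial_near above 0.2 N and height (world z) of vial_near below 0.098 m) or (contact force between the arm and vial_far above 0.2 N and height (world z) of vial_far below 0.098 m) or (contact force between the fingers and vial_near above 0.2 N and height (world z) of vial_near below 0.098 m) or (contact force between the fingers and vial_far above 0.2 N and height (world z) of vial_far below 0.098 m)).
It fails at once if a vial goes down the left side or off the sorter ((y of vial_near in the frame of sorter above 0.06 m and height (world z) of vial_near below 0.105 m) or (y of vial_far in the frame of sorter above 0.06 m and height (world z) of vial_far below 0.105 m) or x of any of vial_near, vial_far in the frame of sorter below -0.06 m or x of any of vial_near, vial_far in the frame of sorter above 0.06 m).
It fails at once if a bystander is moved by more than 20 mm, or one of the standing three is tipped (distance of any of standing_vial, standing_ampoule, cup, pen, tape, gauze, syringe from where it was at the start of the episode above 0.02 m or angle between any of standing_vial, standing_ampoule, cup's own z axis and vertical above 0.4 rad).
It also fails if it takes over 48 s, if anything falls off the work surface, if the arm or the gripper's body presses on something with over 40 N, if the wrist force passes 120 N, or if a joint passes its speed limit or range.

## Working session

There is one attempt and no reset: what is moved stays moved. The work goes in short steps, Python scripts to look and compute and a tool call to move; the robot and the scene stay as the last step left them, time stands still between calls to the robot, and variables do not carry over. Pictures are saved under pics/ and viewed, about 8 in all and at most 12, crops included, and the job is handed in when it is done.

Besides the shell and the picture viewer there is one more tool, called by a JSON object that holds its "op" and its "data", one argument or row to a line. play_rows: Moves the arm, as the interface text tells. Its arguments: {"type":"object","properties":{"moves":{"type":"array"},"squeeze":{"type":"number"}},"required":["moves"]}

```bash
mkdir -p pics; python3 - <<'E'
from rig import *
import cv2,numpy as np
s=sense();print(s)
for n in("scene","top"):
    f=grab_frame(n);cv2.imwrite(f"pics/{n}0.png",cv2.resize(f["pixels"][:,:,::-1],(800,600),interpolation=cv2.INTER_CUBIC))
    np.savez(f"{n}.npz",K=f["intrinsics"],R=f["R"],t=f["t"],p=f["pixels"]);print(n,f["intrinsics"],f["R"],f["t"])
E
```

```text
{'clock': 0.0, 'qpos': array([-1.23337048e+00,  3.53642618e-01,  1.63417694e+00,  1.82701583e-05,
        1.15523163e+00, -2.38131270e-03]), 'qvel': array([ 4.60633966e-04,  6.49724385e-04, -1.27945291e-03, -5.98853041e-05,
        9.15712821e-05, -1.33919275e-03]), 'joint_efforts': array([-4.45554306e-04, -6.05262637e+01, -3.42070520e+01, -1.36908484e-04,
        9.49488545e-03, -8.31267641e-06]), 'eef_pos': array([ 208.15293553, -588.74399133,  209.74686307]), 'tcp_rot': array([-3.14013416e+00, -2.01775645e-05,  3.39799759e-01]), 'contact_force': array([0.5019084 , 0.14488871, 0.50712666]), 'wrist_torque': array([-0.04641656,  0.01566388, -0.00067473]), 'opening': 1.0035162338261827}
scene [[412.89437835   0.         256.46809209]
 [  0.         412.89437835 192.21482232]
 [  0.           0.           1.        ]] [[-0.61608501 -0.78764939 -0.00690609]
 [-0.37756356  0.3029954  -0.87500831]
 [ 0.69129228 -0.53647202 -0.48405863]] [ 297.00691761  289.50147339 1038.00791269]
top [[495.02242065   0.         252.50345347]
 [  0.         495.02242065 190.07213483]
 [  0.           0.           1.        ]] [[-0.02212844 -0.99973661  0.00608597]
 [-0.99782715  0.02170748 -0.06220743]
 [ 0.06205893 -0.0074493  -0.99804469]] [  -5.23596044  528.42712275 1607.23267452]
```

View pics/scene0.png

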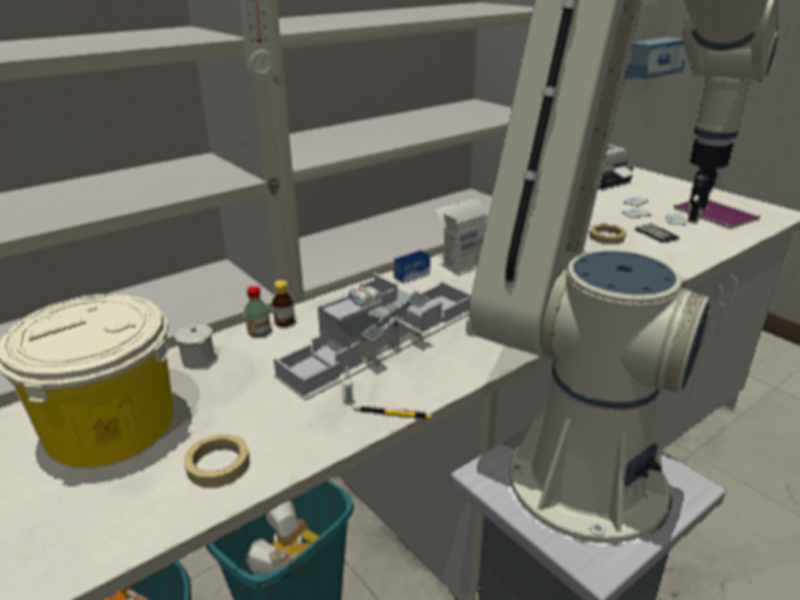

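View pics/top0.png

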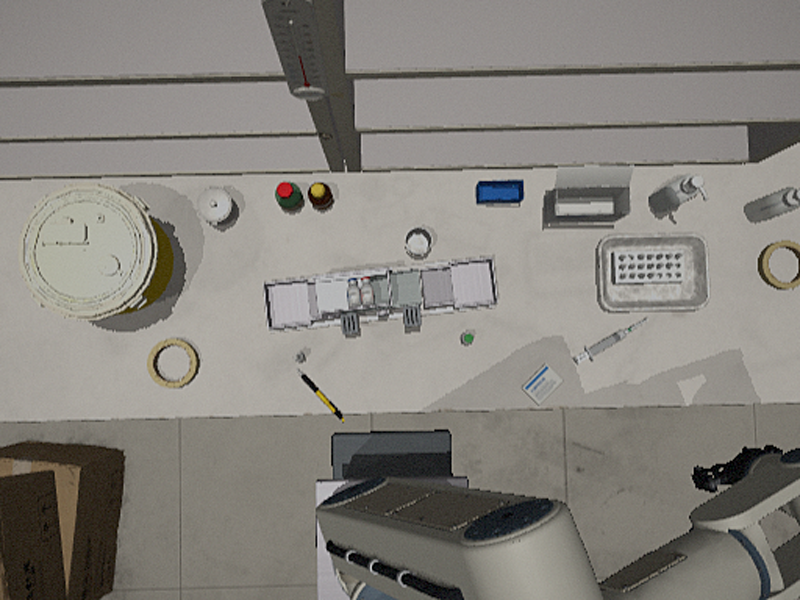

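The scene view shows the sorter at about (370,340), partly beside the upper arm. The top view shows it in full, at x 265-497, y 257-330. The vials are near (360,290), the pads at (350,322) and (412,318), the standing vial at (467,338), the ampoule at (302,356) and the cup at (418,242). Next I enlarge the top view.

```bash
python3 - <<'E'
import cv2,numpy as np
p=np.load("top.npz")["p"][:,:,::-1]
c=cv2.resize(p[145:240,165:325],None,fx=5,fy=5,interpolation=cv2.INTER_CUBIC)
cv2.imwrite("pics/crop1.png",c);print(c.shape)
E
```

```text
(475, 800, 3)
```

View pics/crop1.png

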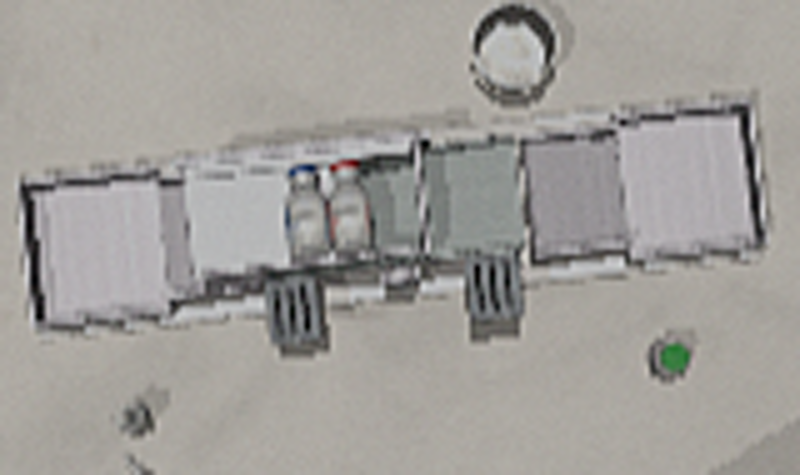

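The crop shows the pads centred at about (495,289) and (297,308). The far vial has its cap at (302,172) and bottom at (307,256), the near vial at (344,165) and (352,249). The tray end corners are (22,182), (40,325), (754,98) and (765,248). I'll fit the sorter pose to these.

```bash
cat > h.py <<'E'
import numpy as np
from scipy.optimize import least_squares
def cam(n):
    d=np.load(n+".npz");return d["K"],d["R"],d["t"]
def proj(n,X):
    K,R,t=cam(n);c=np.atleast_2d(X)@R.T+t;c=c@K.T;return c[:,:2]/c[:,2:]
def ray(n,uv,z):
    K,R,t=cam(n);d=R.T@np.linalg.solve(K,[*uv,1]);o=-R.T@t;return o+d*(z-o[2])/d[2]
def W(p,X):
    c,s=np.cos(p[2]),np.sin(p[2]);X=np.atleast_2d(X).astype(float)
    return np.c_[p[0]+c*X[:,0]-s*X[:,1],p[1]+s*X[:,0]+c*X[:,1],X[:,2]]
E
python3 - <<'E'
from h import *
px=np.array([[495,289],[297,308],[22,182],[40,325],[754,98],[765,248],[423,208],[324,168],[330,252]],float)
px=(px+.5)/5-.5+[165,145]
M=np.array([[-60,-55,112],[-60,70,76],[46,240,49],[-46,240,49],[46,-240,49],[-46,-240,49],[0,-19,149],[27,41,131],[-27,41,131]],float)
r=least_squares(lambda p:(proj("top",W(p,M))-px).ravel(),[500,0,0],loss="soft_l1")
print(r.x);print(np.c_[M,proj("top",W(r.x,M))-px].round(2))
p=r.x
for n,X in dict(pad0=[-60,-55,112],pad1=[-60,-70,76],slot=[0,0,117],far=[0,54,132],end=[0,125,122],trayR=[0,-192,12]).items(): print(n,W(p,X).round(1))
for n,uv,z in(("stvial",(675,357),54),("amp",(137,418),40),("cup",(514,45),64)):
    print(n,ray("top",(np.array(uv)+.5)/5-.5+[165,145],z).round(1))
E
```

```text
[5.36686235e+02 1.12559661e+01 8.84137555e-02]
[[-6.00e+01 -5.50e+01  1.12e+02 -2.00e-01  5.40e-01]
 [-6.00e+01  7.00e+01  7.60e+01 -3.30e-01  1.52e+00]
 [ 4.60e+01  2.40e+02  4.90e+01 -1.01e+00 -1.00e-02]
 [-4.60e+01  2.40e+02  4.90e+01 -1.74e+00 -1.50e-01]
 [ 4.60e+01 -2.40e+02  4.90e+01  7.50e-01  5.00e-01]
 [-4.60e+01 -2.40e+02  4.90e+01  1.93e+00 -1.20e+00]
 [ 0.00e+00 -1.90e+01  1.49e+02  4.60e-01 -2.17e+00]
 [ 2.70e+01  4.10e+01  1.31e+02 -2.60e-01 -3.40e-01]
 [-2.70e+01  4.10e+01  1.31e+02  4.50e-01  4.20e-01]]
pad0 [[481.8 -48.8 112. ]]
pad1 [[483.1 -63.8  76. ]]
slot [[536.7  11.3 117. ]]
far [[531.9  65.  132. ]]
end [[525.6 135.8 122. ]]
trayR [[ 553.6 -180.    12. ]]
stvial [ 439.6 -165.2   54. ]
amp [408.2 180.5  40. ]
cup [641.1 -66.7  64. ]
```

Residuals are about 1 px (3 mm), and the fitted heights and sizes are consistent. At yaw 1.659 the tool x axis is sorter +y, tool y is sorter +x and tool z points down. I'll turn first and shut the fingers, then travel above everything.

{"op": "play_rows", "data": {
  "moves": [
    [[0,0,0],[0,0,-0.1465],0],
    [[0,0,0],[0,0,-0.1465],0],
    [[0,0,0],[0,0,-0.1465],0],
    [[0,0,0],[0,0,-0.1465],0],
    [[0,0,0],[0,0,-0.1465],0],
    [[0,0,0],[0,0,-0.1465],0],
    [[0,0,0],[0,0,-0.1465],0],
    [[0,0,0],[0,0,-0.1465],0],
    [[0,0,0],[0,0,-0.1465],0]
  ]
}}

```text
clock: 1.0
eef_pos: [208.2, -589.0, 210.0]
tcp_rot: [-3.141, -0.001, 1.664]
contact_force: [-0.6, 0.4, 0.5]
opening: 0.002
```

{"op": "play_rows", "data": {
  "moves": [
    [[0.034,0.0212,0],[0,0,0],0],
    [[0.034,0.0212,0],[0,0,0],0],
    [[0.034,0.0212,0],[0,0,0],0],
    [[0.034,0.0212,0],[0,0,0],0],
    [[0.034,0.0212,0],[0,0,0],0],
    [[0.034,0.0212,0],[0,0,0],0],
    [[0.034,0.0212,0],[0,0,0],0],
    [[0.034,0.0212,0],[0,0,0],0],
    [[0.034,0.0212,0],[0,0,0],0],
    [[0.034,0.0212,0],[0,0,0],0],
    [[0.034,0.0212,0],[0,0,0],0],
    [[0.034,0.0212,0],[0,0,0],0],
    [[0.034,0.0212,0],[0,0,0],0],
    [[0.034,0.0212,0],[0,0,0],0],
    [[0.034,0.0212,0],[0,0,0],0],
    [[0,0,0],[0,0,0],0],
    [[0,0,0],[0,0,0],0]
  ]
}}

```text
clock: 2.7
eef_pos: [480.3, -52.8, 210.1]
tcp_rot: [-3.141, 0.0, 1.661]
contact_force: [0.2, -0.4, 0.5]
opening: 0.006
```

{"op": "play_rows", "data": {
  "moves": [
    [[0,0,0.03],[0,0,0],0],
    [[0,0,0.03],[0,0,0],0],
    [[0,0,0.025],[0,0,0],0],
    [[0,0,0],[0,0,0],0]
  ]
}}

```text
clock: 3.1
eef_pos: [477.4, -54.3, 122.7]
tcp_rot: [-3.136, -0.001, 1.657]
contact_force: [0.0, -0.1, -0.3]
opening: -0.001
```

```bash
cat > pic.py <<'E'
import sys,cv2,numpy as np
from rig import *
n=sys.argv[1]
a=grab_frame("scene")["pixels"][165:265,170:320,::-1];b=grab_frame("top")["pixels"][150:235,165:325,::-1]
r=lambda i,w:cv2.resize(i,(w,int(i.shape[0]*w/i.shape[1])),interpolation=cv2.INTER_CUBIC)
a=r(a,450 if len(sys.argv)<3 else 400);b=r(b,450)
w=max(a.shape[1],b.shape[1]);c=np.zeros((a.shape[0]+b.shape[0],w,3),np.uint8)
c[:a.shape[0],:a.shape[1]]=a;c[a.shape[0]:,:b.shape[1]]=b
cv2.imwrite(f"pics/{n}.png",c);s=sense();print(c.shape,s["clock"],s["eef_pos"].round(1),s["contact_force"].round(1))
E
python3 pic.py p2
```

```text
(539, 450, 3) 3.2 [480.  -54.3 125.7] [-0.4  0.2  0.1]
```

View pics/p2.png

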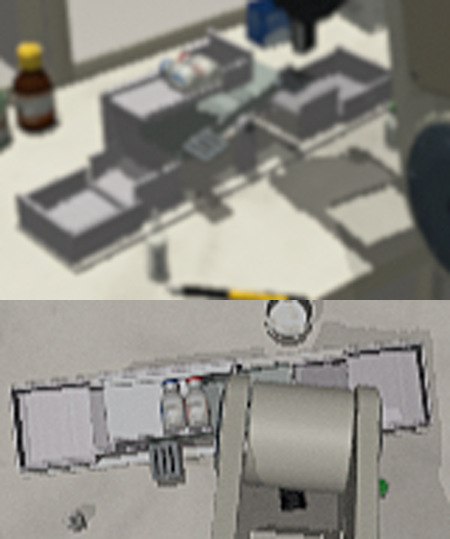

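The scene crop shows the shut fingertips at about (301,47), above and behind the right pad at (290,76). The vials are unchanged at (190,72). I'll check both against the calibration.

```bash
python3 - <<'E'
from h import *
p=[536.7,11.3,.0884]
for n,X in dict(tcp=[480,-54.3,125.7],pad=W(p,[-60,-55,112])[0],padL=W(p,[-60,70,76])[0],vials=W(p,[0,41,131])[0],wall=W(p,[29,-19,149])[0]).items():
    print(n,((proj("scene",X)[0]-[170,165])*3).round(1))
E
```

```text
tcp [299.4  64.8]
pad [294.3  76.9]
padL [208.2 147.3]
vials [190.3  71.7]
wall [214.3  30.1]
```

The predictions match: pad (294,77), vials (190,72). Now pressing in small rows.

{"op": "play_rows", "data": {
  "moves": [
    [[0,0,0.006],[0,0,0],0],
    [[0,0,0.006],[0,0,0],0],
    [[-0.001,0,0.005],[0,0,0],0],
    [[-0.001,0,0.005],[0,0,0],0],
    [[-0.001,0,0.005],[0,0,0],0]
  ]
}}

```text
clock: 3.7
eef_pos: [480.8, -56.5, 98.2]
tcp_rot: [3.141, 0.0, 1.658]
contact_force: [-0.1, 0.3, 0.1]
opening: -0.002
```

{"op": "play_rows", "data": {
  "moves": [
    [[-0.002,0,0.005],[0,0,0],0],
    [[-0.002,0,0.005],[0,0,0],0],
    [[-0.002,0,0.005],[0,0,0],0],
    [[0,0,0.003],[0,0,0],0],
    [[0,0,0],[0,0,0],0]
  ]
}}

```text
clock: 4.2
eef_pos: [481.1, -62.4, 80.0]
tcp_rot: [-3.141, -0.0, 1.658]
contact_force: [-0.5, 0.0, 0.2]
opening: 0.001
```

```bash
python3 pic.py p3
```

```text
(539, 450, 3) 4.3 [481.1 -62.2  80.3] [-0.4 -1.   0.4]
```

View pics/p3.png

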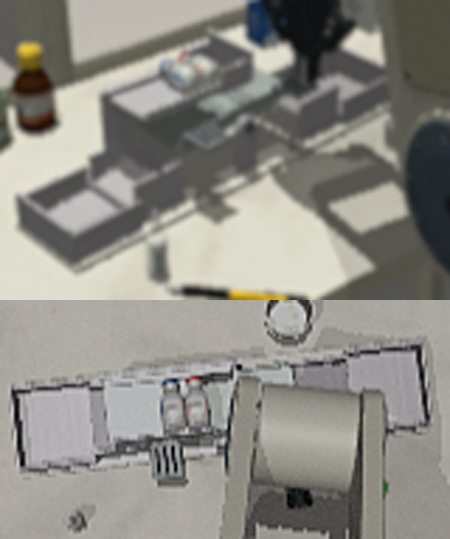

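The left pad has risen from about (208,147) to (207,133) in the scene crop, so the gate is turning. The vials are still in place. I continue down until the stop is felt.

{"op": "play_rows", "data": {
  "moves": [
    [[0,0,0.003],[0,0,0],0],
    [[0,0,0.003],[0,0,0],0],
    [[0,0,0],[0,0,0],0]
  ]
}}

```text
clock: 4.6
eef_pos: [481.3, -62.3, 74.2]
tcp_rot: [-3.141, -0.0, 1.658]
contact_force: [0.1, 1.3, 0.1]
opening: 0.001
```

{"op": "play_rows", "data": {
  "moves": [
    [[0,0,0.003],[0,0,0],0],
    [[0,0,0],[0,0,0],0]
  ]
}}

```text
clock: 4.8
eef_pos: [481.3, -62.4, 71.3]
tcp_rot: [3.142, -0.0, 1.658]
contact_force: [0.9, -0.2, 0.4]
opening: -0.004
```

```bash
python3 - <<'E'
from rig import *
from h import *
import cv2
p=[536.7,11.3,.0884]
a=grab_frame("scene")["pixels"][:,:,::-1]
c=cv2.resize(a[165:225,205:305],None,fx=8,fy=8,interpolation=cv2.INTER_CUBIC);cv2.imwrite("pics/p4.png",c)
for g,L,R in((-.28,[-60,70,76],[-60,-55,112]),(.28,[-60,55,112],[-60,-70,76])):
    for X in(L,R): print(g,((proj("scene",W(p,X))[0]-[205,165])*8).round(0))
print("tcp",((proj("scene",sense()["eef_pos"])[0]-[205,165])*8).round(0))
E
```

```text
-0.28 [275. 393.]
-0.28 [505. 205.]
0.28 [302. 300.]
0.28 [530. 269.]
tcp [530. 282.]
```

View pics/p4.png

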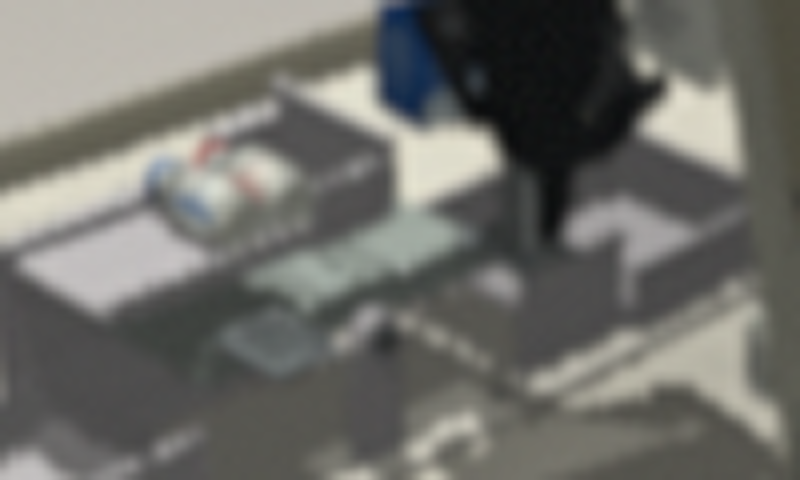

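The left pad is at about (277,338). The prediction is (275,393) for full left and (302,300) for full right, so the gate is only a bit past half way. The finger silhouette seems to end near (545,240), higher than the projected TCP at (530,282). I'll brighten that area and compare it with the first picture.

```bash
python3 - <<'E'
from rig import *
import numpy as np,cv2
a=grab_frame("scene")["pixels"][:,:,::-1];b=np.load("scene.npz")["p"][:,:,::-1]
f=lambda i:cv2.resize((255*(np.minimum(i[165:215,245:305]/160.,1))**.5).astype(np.uint8),None,fx=6.6,fy=9,interpolation=cv2.INTER_CUBIC)
cv2.imwrite("pics/p5.png",np.hstack([f(a),f(b)]));print(sense()["opening"])
E
```

```text
0.004127046201099433
```

View pics/p5.png

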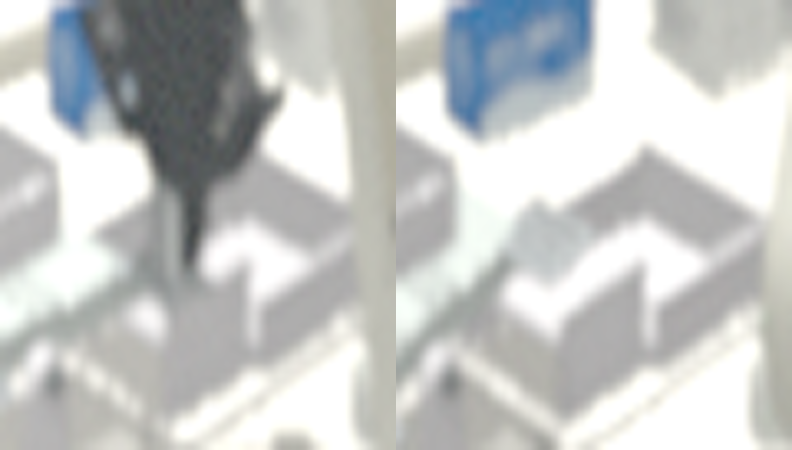

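The fingertip ends at about (190,280) in the left panel, on the pad. It sits roughly 12 mm higher than the nominal TCP, so I keep pressing in small steps until the stop shows as force.

{"op": "play_rows", "data": {
  "moves": [
    [[-0.002,-0.001,0.003],[0,0,0],0],
    [[-0.001,-0.001,0.003],[0,0,0],0]
  ]
}}

```text
clock: 5.1
eef_pos: [480.0, -65.7, 65.5]
tcp_rot: [3.141, 0.0, 1.658]
contact_force: [1.8, 0.9, 1.7]
opening: -0.0
```

{"op": "play_rows", "data": {
  "moves": [
    [[0,0,0.003],[0,0,0],0]
  ]
}}

```text
clock: 5.2
eef_pos: [479.8, -65.9, 62.4]
tcp_rot: [3.141, 0.0, 1.658]
contact_force: [-0.1, -3.0, 2.4]
opening: -0.0
```

{"op": "play_rows", "data": {
  "moves": [
    [[0,0,0.003],[0,0,0],0]
  ]
}}

```text
clock: 5.3
eef_pos: [479.6, -65.9, 59.3]
tcp_rot: [3.141, 0.0, 1.658]
contact_force: [0.3, -2.9, 1.9]
opening: 0.001
```

```bash
python3 - <<'E'
from rig import *
import cv2,numpy as np
a=grab_frame("scene")["pixels"][:,:,::-1]
f=lambda i:cv2.resize((255*(np.minimum(i/160.,1))**.6).astype(np.uint8),None,fx=8,fy=8,interpolation=cv2.INTER_CUBIC)
cv2.imwrite("pics/p6.png",f(a[160:230,215:305]));print(sense()["contact_force"].round(1),sense()["eef_pos"])
E
```

```text
[ 2.4 -1.9  1. ] [479.40292267 -65.76467516  58.86686299]
```

View pics/p6.png

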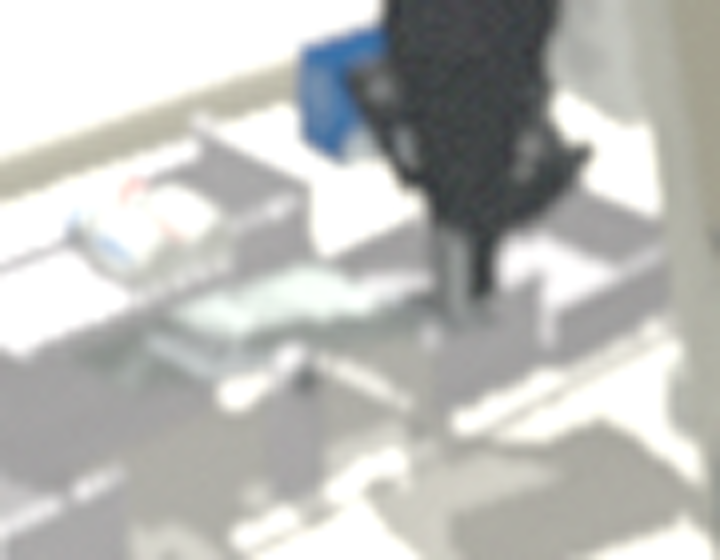

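The left pad is now near (210,347), with (222,340) predicted at the right stop, so the gate is nearly over. The sideways force could be the gripper body near the slot wall, so I move slightly outward and press the last bit.

{"op": "play_rows", "data": {
  "moves": [
    [[-0.004,0,0],[0,0,0],0],
    [[0,0,0.002],[0,0,0],0]
  ]
}}

```text
clock: 5.55
eef_pos: [479.8, -69.8, 57.4]
tcp_rot: [-3.141, -0.0, 1.658]
contact_force: [-1.1, -1.5, 1.7]
opening: -0.001
```

{"op": "play_rows", "data": {
  "moves": [
    [[0,0,0.002],[0,0,0],0]
  ]
}}

```text
clock: 5.65
eef_pos: [479.8, -69.8, 55.4]
tcp_rot: [-3.141, 0.0, 1.658]
contact_force: [0.1, -2.3, 2.1]
opening: -0.0
```

{"op": "play_rows", "data": {
  "moves": [
    [[0,0,0.002],[0,0,0],0]
  ]
}}

```text
clock: 5.75
eef_pos: [480.1, -69.9, 53.9]
tcp_rot: [3.141, 0.0, 1.658]
contact_force: [-7.2, -3.7, 29.9]
opening: -0.003
```

Clear stop at 30 N. Lifting off and checking the gate.

{"op": "play_rows", "data": {
  "moves": [
    [[0,0,-0.004],[0,0,0],0],
    [[-0.001,-0.001,-0.02],[0,0,0],0],
    [[0,0,-0.04],[0,0,0],0],
    [[0,0,-0.05],[0,0,0],0],
    [[0,0,-0.04],[0,0,0],10],
    [[0,0,0],[0,0,0],25],
    [[0,0,0],[0,0,0],25]
  ]
}}

```text
clock: 6.45
eef_pos: [479.3, -70.5, 208.1]
tcp_rot: [3.14, 0.0, 1.658]
contact_force: [-0.7, 0.2, 0.1]
opening: 0.246
```

```bash
python3 - <<'E'
from rig import *
from h import *
import cv2
a=grab_frame("scene")["pixels"][:,:,::-1]
o=np.array([210,120])
f=lambda i:cv2.resize((255*(np.minimum(i/190.,1))**.7).astype(np.uint8),None,fx=7.5,fy=5.4,interpolation=cv2.INTER_CUBIC)
cv2.imwrite("pics/p7.png",f(a[120:230,210:315]))
s=sense();print(s["eef_pos"].round(1),s["contact_force"].round(1),s["opening"])
p=[536.7,11.3,.0884]
for n,X in dict(padL=W(p,[-60,55,112])[0],padR=W(p,[-60,-70,76])[0],tcp=s["eef_pos"]).items(): print(n,((proj("scene",X)[0]-o)*[7.5,5.4]).round())
E
```

```text
[478.4 -70.4 206.9] [-0.4 -0.1 -0.5] 0.24748964729253986
padL [246. 445.]
padR [459. 425.]
tcp [482. 230.]
```

View pics/p7.png

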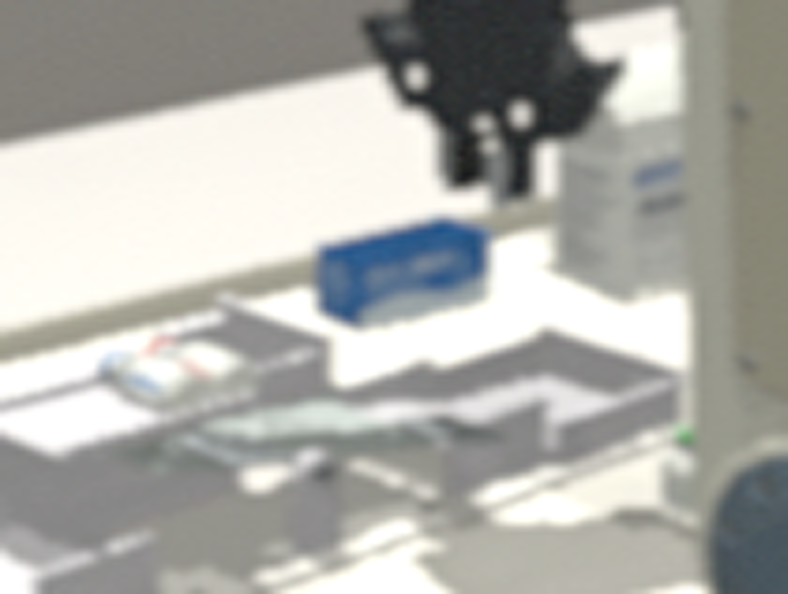

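The left pad is at about (225,447) and the right pad at (450,430), close to the right-stop predictions (246,445) and (459,425). The gate is over, and the vials lie still at (175,370). The real fingertips (463,190 and 515,200) sit about 20 mm above the nominal TCP. I'll find the ledge height by touch behind the far vial.

{"op": "play_rows", "data": {
  "moves": [
    [[0.028,0.0109,0],[0,0,0],15],
    [[0.028,0.0109,0],[0,0,0],15],
    [[0.028,0.0109,0],[0,0,0],15],
    [[0.028,0.0109,0],[0,0,0],15],
    [[0.028,0.0109,0],[0,0,0],15],
    [[0.028,0.0109,0],[0,0,0],15],
    [[0,0,0],[0,0,0],15],
    [[0,0,0.025],[0,0,0],15],
    [[0,0,0.025],[0,0,0],15],
    [[0,0,0.025],[0,0,0],15],
    [[0,0,0],[0,0,0],15],
    [[0,0,0],[0,0,0],15]
  ]
}}

```text
clock: 7.7
eef_pos: [528.5, 101.8, 131.6]
tcp_rot: [-3.139, 0.0, 1.658]
contact_force: [0.3, -1.1, 0.6]
opening: 0.151
```

```bash
python3 - <<'E'
from rig import *
from h import *
import cv2
a=grab_frame("scene")["pixels"][:,:,::-1]
b=grab_frame("top")["pixels"][:,:,::-1]
g=lambda i:cv2.resize((255*(np.minimum(i/190.,1))**.7).astype(np.uint8),None,fx=6,fy=6,interpolation=cv2.INTER_CUBIC)
o=np.array([195,145])
cv2.imwrite("pics/p8.png",np.hstack([g(a[145:235,195:265]),g(b[145:235,190:250])]))
s=sense();print(s["eef_pos"].round(1),s["contact_force"].round(1),s["opening"])
p=[536.7,11.3,.0884]
for n,X in dict(ledge=W(p,[0,92,120])[0],far=W(p,[-27,54,132])[0],tcp=s["eef_pos"],tip=s["eef_pos"]+[0,0,20]).items(): print(n,((proj("scene",X)[0]-o)*6).round())
E
```

```text
[530.  102.3 133.2] [0.  0.1 0.4] 0.15038360757700162
ledge [157. 314.]
far [245. 288.]
tcp [155. 291.]
tip [153. 257.]
```

View pics/p8.png

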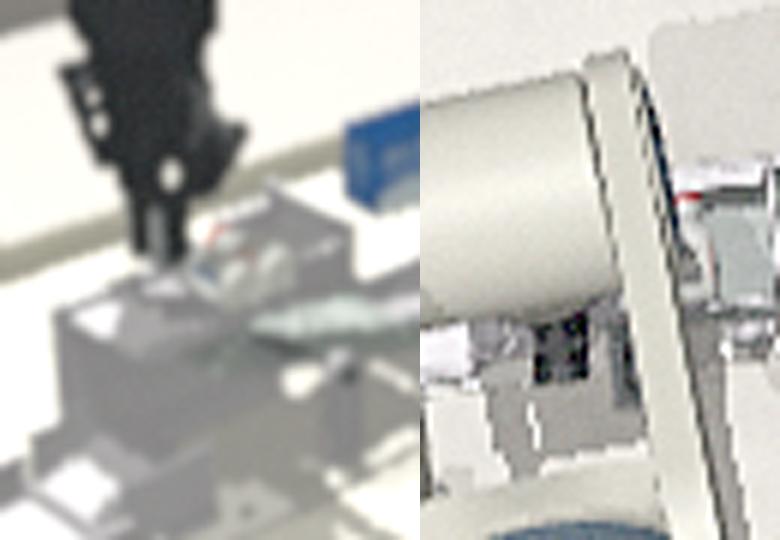

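The tips end at about (160,258) in the scene panel, which matches TCP+20 mm at (153,257). They are above the free ledge and clear of the far vial at (225,275). I go down in small steps.

{"op": "play_rows", "data": {
  "moves": [
    [[0,0,0.01],[0,0,0],15],
    [[0,0,0.008],[0,0,0],15],
    [[0,0,0.004],[0,0,0],15],
    [[0,0,0],[0,0,0],15]
  ]
}}

```text
clock: 8.2
eef_pos: [528.9, 102.3, 109.8]
tcp_rot: [-3.14, 0.0, 1.658]
contact_force: [0.1, 0.2, 0.1]
opening: 0.148
```

{"op": "play_rows", "data": {
  "moves": [
    [[0,0,0.003],[0,0,0],15],
    [[0,0,0],[0,0,0],15]
  ]
}}

```text
clock: 8.4
eef_pos: [529.4, 102.4, 107.3]
tcp_rot: [-3.141, 0.0, 1.658]
contact_force: [-0.2, 0.6, -0.4]
opening: 0.15
```

{"op": "play_rows", "data": {
  "moves": [
    [[0,0,0.003],[0,0,0],15],
    [[0,0,0],[0,0,0],15]
  ]
}}

```text
clock: 8.6
eef_pos: [529.4, 102.4, 104.3]
tcp_rot: [-3.141, 0.0, 1.658]
contact_force: [-1.0, 0.0, -0.3]
opening: 0.149
```

{"op": "play_rows", "data": {
  "moves": [
    [[0,0,0.002],[0,0,0],15],
    [[0,0,0],[0,0,0],15]
  ]
}}

```text
clock: 8.8
eef_pos: [529.4, 102.4, 102.3]
tcp_rot: [-3.141, 0.0, 1.658]
contact_force: [-0.5, -0.5, -1.0]
opening: 0.151
```

{"op": "play_rows", "data": {
  "moves": [
    [[0,0,0.001],[0,0,0],15],
    [[0,0,0],[0,0,0],15]
  ]
}}

```text
clock: 9.0
eef_pos: [529.5, 102.4, 101.4]
tcp_rot: [-3.142, -0.0, 1.658]
contact_force: [1.9, 0.0, -0.4]
opening: 0.15
```

{"op": "play_rows", "data": {
  "moves": [
    [[0,0,0.001],[0,0,0],15],
    [[0,0,0],[0,0,0],15]
  ]
}}

```text
clock: 9.2
eef_pos: [529.6, 102.5, 100.5]
tcp_rot: [3.141, -0.0, 1.658]
contact_force: [0.5, 0.4, 0.1]
opening: 0.15
```

No contact, so the tips hover just above the ledge and well below the vial axis. The tool is at about sorter (1, 91.5). I push towards the slot: quickly over the free gap, then slowly.

{"op": "play_rows", "data": {
  "moves": [
    [[-0.005,0,0],[0,0,0],15],
    [[-0.004,0,0],[0,0,0],15],
    [[-0.002,0,0],[0,0,0],15],
    [[-0.002,0,0],[0,0,0],15],
    [[-0.002,0,0],[0,0,0],15],
    [[-0.002,0,0],[0,0,0],15],
    [[-0.002,0,0],[0,0,0],15]
  ]
}}

```text
clock: 9.9
eef_pos: [531.1, 83.4, 100.5]
tcp_rot: [-3.142, 0.0, 1.658]
contact_force: [-0.4, 0.9, 0.2]
opening: 0.152
```

{"op": "play_rows", "data": {
  "moves": [
    [[-0.002,0,0],[0,0,0],15],
    [[-0.002,0,0],[0,0,0],15],
    [[0,0,0],[0,0,0],15]
  ]
}}

```text
clock: 10.2
eef_pos: [531.5, 79.3, 100.5]
tcp_rot: [-3.142, 0.0, 1.658]
contact_force: [0.9, -0.1, -0.5]
opening: 0.153
```

```bash
cat > p.py <<'E'
import sys
from rig import *
from h import *
import cv2
a=grab_frame("scene")["pixels"][:,:,::-1]
o=np.array([205,150])
g=lambda i:cv2.resize((255*(np.minimum(i/200.,1))**.8).astype(np.uint8),None,fx=7,fy=7,interpolation=cv2.INTER_CUBIC)
cv2.imwrite(f"pics/{sys.argv[1]}.png",g(a[150:235,205:315]))
s=sense();print(s["clock"],s["eef_pos"].round(1),s["contact_force"].round(1))
p=[536.7,11.3,.0884]
for n,X in dict(near=[-27,28,131],far=[-27,54,132],slot=[0,0,117],tray=[0,-192,25],padL=[-60,55,112]).items(): print(n,((proj("scene",W(p,X))[0]-o)*7).round())
E
python3 p.py p9
```

```text
10.25 [531.5  79.4 100.5] [-0.4 -0.1 -0.2]
near [260. 283.]
far [216. 301.]
slot [267. 270.]
tray [547. 303.]
padL [264. 367.]
```

View pics/p9.png

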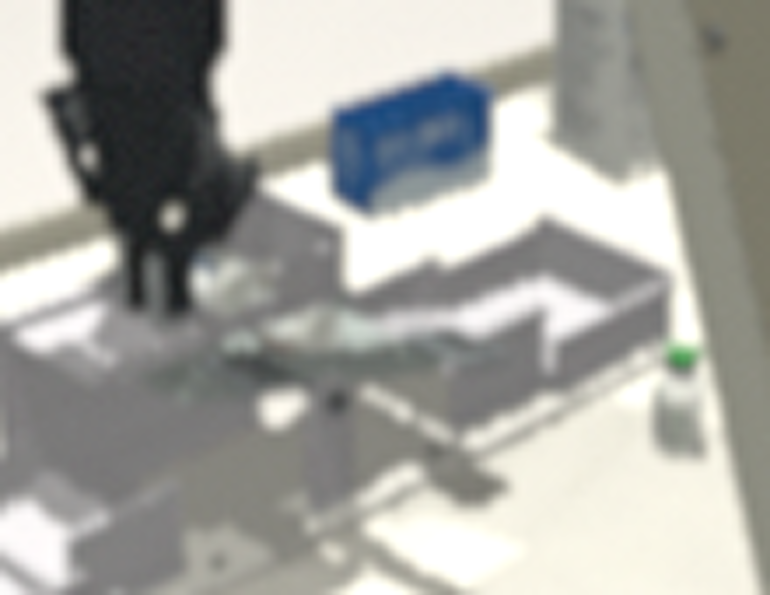

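The picture shows one vial still on the ledge before the fingers, at about (235,280), and a whitish body at (315,325), perhaps the near vial just dropped onto the gate. I let it roll, then check the tray with image code (11 pictures viewed).

{"op": "play_rows", "data": {
  "moves": [
    [[0,0,0],[0,0,0],15],
    [[0,0,0],[0,0,0],15],
    [[0,0,0],[0,0,0],15],
    [[0,0,0],[0,0,0],15],
    [[0,0,0],[0,0,0],15],
    [[0,0,0],[0,0,0],15]
  ]
}}

```text
clock: 10.85
eef_pos: [531.5, 79.5, 100.5]
tcp_rot: [-3.142, -0.0, 1.658]
contact_force: [-0.4, 0.2, -0.1]
opening: 0.151
```

```bash
cat > d.py <<'E'
from rig import *
from h import *
import cv2
P=[536.7,11.3,.0884]
def tosort(X): 
    d=X[:2]-np.array(P[:2]);c,s=np.cos(P[2]),np.sin(P[2]);return np.array([c*d[0]+s*d[1],-s*d[0]+c*d[1]])
for n,box in(("top",(280,325,155,205)),("scene",(260,305,170,215))):
    a=grab_frame(n)["pixels"];b=np.load(n+".npz")["p"]
    x0,x1,y0,y1=box
    D=cv2.absdiff(a,b).max(2)[y0:y1,x0:x1]
    m=(D>30).astype(np.uint8);k,_,st,ce=cv2.connectedComponentsWithStats(m)
    for i in range(1,k):
        if st[i,4]>8:
            uv=ce[i]+[x0,y0];print(n,"changed area",st[i,4],uv.round(1),"sorter xy at z25",tosort(ray(n,uv,25)).round(0))
    A=a.astype(int)
    for nm,M in(("red",(A[:,:,0]-np.maximum(A[:,:,1],A[:,:,2]))>40),("blue",(A[:,:,2]-A[:,:,0])>25)):
        ys,xs=np.nonzero(M[y0-10:y1+10,195:325]) if n=="scene" else np.nonzero(M[150:235,165:325])
        off=(195,y0-10) if n=="scene" else (165,150)
        print(n,nm,[(int(x+off[0]),int(y+off[1])) for x,y in zip(xs,ys)][:14])
s=sense();print(s["clock"],s["eef_pos"].round(1),s["contact_force"].round(1))
E
python3 d.py
```

```text
top changed area 86 [304.4 172.2] sorter xy at z25 [  28. -202.]
top red [(297, 171), (298, 171), (297, 172), (298, 172), (297, 173), (298, 173), (297, 174), (298, 174), (298, 175)]
top blue [(224, 226), (214, 227), (215, 227), (215, 228), (226, 229), (206, 230), (207, 230), (209, 232), (240, 233)]
scene changed area 59 [302.6 177.7] sorter xy at z25 [  35. -338.]
scene changed area 102 [279.7 189.4] sorter xy at z25 [  30. -205.]
scene changed area 93 [302.1 199. ] sorter xy at z25 [ -75. -211.]
scene changed area 9 [261.  190.7] sorter xy at z25 [  71. -148.]
scene changed area 18 [268.8 194.3] sorter xy at z25 [  31. -149.]
scene changed area 12 [261.1 195.2] sorter xy at z25 [  45. -124.]
scene changed area 43 [266.8 198.7] sorter xy at z25 [  13. -121.]
scene red [(274, 190), (275, 190), (276, 190), (274, 191), (275, 191), (276, 191), (274, 192), (275, 192), (276, 192)]
scene blue [(267, 161), (268, 161), (269, 161), (270, 161), (271, 161), (264, 162), (265, 162), (266, 162), (267, 162), (268, 162), (269, 162), (270, 162), (271, 162), (272, 162)]
10.95 [531.5  79.5 100.5] [-0.4 -0.3 -0.5]
```

The red-capped near vial is in the right tray, at about sorter (28,-202) in both cameras. Now the far vial.

{"op": "play_rows", "data": {
  "moves": [
    [[-0.003,0,0],[0,0,0],15],
    [[-0.003,0,0],[0,0,0],15],
    [[-0.003,0,0],[0,0,0],15],
    [[-0.003,0,0],[0,0,0],15],
    [[-0.002,0,0],[0,0,0],15],
    [[-0.002,0,0],[0,0,0],15],
    [[-0.0015,0,0],[0,0,0],15],
    [[-0.0015,0,0],[0,0,0],15],
    [[-0.0015,0,0],[0,0,0],15],
    [[-0.0015,0,0],[0,0,0],15],
    [[-0.0015,0,0],[0,0,0],15],
    [[0,0,0],[0,0,0],15],
    [[0,0,0],[0,0,0],15],
    [[0,0,0],[0,0,0],15],
    [[0,0,0],[0,0,0],15]
  ]
}}

```text
clock: 12.45
eef_pos: [533.5, 56.2, 100.5]
tcp_rot: [-3.142, -0.0, 1.658]
contact_force: [-0.6, 0.2, 0.6]
opening: 0.153
```

```bash
python3 d.py | grep -v "scene blue"
```

```text
top changed area 87 [304.1 172.1] sorter xy at z25 [  28. -202.]
top changed area 23 [283.6 186.2] sorter xy at z25 [ -10. -129.]
top red [(297, 171), (298, 171), (297, 172), (298, 172), (297, 173), (298, 173), (297, 174), (298, 174), (298, 175)]
top blue [(278, 172), (279, 172), (280, 172), (281, 172), (277, 173), (278, 173), (279, 173), (280, 173), (281, 173), (276, 174), (277, 182), (277, 183), (277, 184), (225, 226)]
scene changed area 82 [302.2 179.1] sorter xy at z25 [  27. -327.]
scene changed area 105 [278.2 189. ] sorter xy at z25 [  36. -202.]
scene changed area 12 [260.8 190. ] sorter xy at z25 [  75. -151.]
scene changed area 37 [301.6 196.3] sorter xy at z25 [ -61. -224.]
scene changed area 63 [266.2 197.8] sorter xy at z25 [  19. -124.]
scene changed area 33 [302.4 206.3] sorter xy at z25 [-109. -173.]
scene red []
12.55 [533.5  56.2 100.5] [-1.  -0.6 -0.5]
```

The blue-capped far vial has dropped and is on the right chute. I retract up and away while it settles.

{"op": "play_rows", "data": {
  "moves": [
    [[0.01,0,0],[0,0,0],15],
    [[0.01,0,0],[0,0,0],15],
    [[0.005,0,-0.03],[0,0,0],15],
    [[0,0,-0.04],[0,0,0],15],
    [[0,0,-0.045],[0,0,0],15],
    [[0,0,-0.045],[0,0,0],15],
    [[0,0,0],[0,0,0],15],
    [[0,0,0],[0,0,0],15]
  ]
}}

```text
clock: 13.35
eef_pos: [531.8, 81.9, 261.5]
tcp_rot: [3.139, -0.0, 1.659]
contact_force: [1.3, 0.4, -0.4]
opening: 0.151
```

```bash
python3 d.py | grep -v "scene"; python3 d.py | grep "top"; python3 - <<'E'
from rig import *
import cv2,numpy as np
a=grab_frame("scene")["pixels"][165:225,215:305,::-1];b=grab_frame("top")["pixels"][150:215,250:320,::-1]
cv2.imwrite("pics/p10.png",np.hstack([cv2.resize(a,(440,293),interpolation=2),cv2.resize(b,(316,293),interpolation=2)]))
E
```

```text
top changed area 175 [304.6 176.1] sorter xy at z25 [  15. -202.]
top red [(297, 169), (297, 170), (298, 170), (298, 171), (298, 172), (298, 173), (298, 174)]
top blue [(296, 178), (297, 178), (296, 179), (297, 179), (296, 180), (297, 180), (307, 180), (308, 180), (296, 181), (297, 181), (305, 181), (306, 181), (307, 181), (308, 181)]
13.45 [530.5  81.4 259.2] [-1.  -0.4 -0.8]
top changed area 178 [304.6 176.2] sorter xy at z25 [  15. -202.]
top red [(297, 169), (297, 170), (298, 170), (298, 171), (298, 172), (298, 173), (298, 174)]
top blue [(296, 178), (297, 178), (297, 179), (296, 180), (297, 180), (307, 180), (308, 180), (296, 181), (297, 181), (305, 181), (306, 181), (307, 181), (308, 181), (309, 181)]
```

Both vials are now side by side in the right tray: the red cap at (298,172) and the blue cap at (297,180) in the top camera. I use the last picture to confirm.

View pics/p10.png

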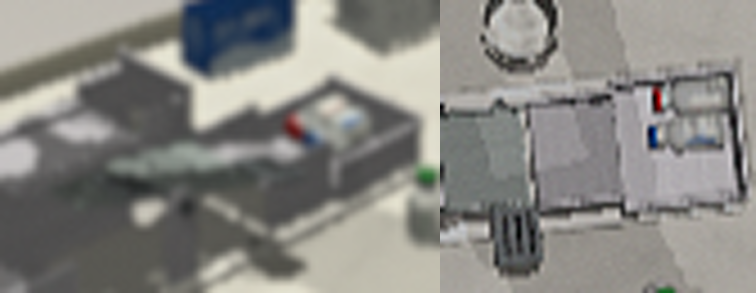

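```bash
python3 d.py | grep -E "top (red|changed)|^[0-9]"; python3 - <<'E'
from h import *
P=[536.7,11.3,.0884]
c,s=np.cos(P[2]),np.sin(P[2])
for uv in((298,172),(297,180)):
    d=ray("top",uv,25)[:2]-P[:2];print(c*d[0]+s*d[1],-s*d[0]+c*d[1])
for X in([-60,55,112],[-60,70,76],[-60,-70,76]): print(((proj("scene",W(P,X))[0]-[215,165])*4.89).round())
E
```

```text
top changed area 178 [304.5 176.2] sorter xy at z25 [  15. -201.]
top red [(297, 169), (297, 170), (298, 170), (298, 171), (298, 172), (298, 173), (298, 174)]
13.75 [531.   81.  259.6] [-0.3 -0.4  0.4]
31.03346890266888 -181.65982717618672
5.308722349362078 -175.36296463561558
[136. 183.]
[119. 240.]
[275. 164.]
```

The left panel shows both vials lying in the right tray, caps at (297,125) and (310,133), with the ledge and left chute empty. The right panel shows them flat and side by side against the end wall, with the cup still standing. Positions did not change between frames, and the arm is clear at z 260. Handing in.

```bash
python3 -c "
from rig import *
print(sign_off())"
```

```text
the job is handed in; nothing more can be done
None
```

I pressed the right pad until the gate met a hard stop at about 30 N. Then I pushed the vials along the ledge with the slightly open fingertips. The near vial dropped first and the far one followed, and both rolled by themselves into the right tray. The job was handed in at about 14 s, with the arm clear at z 260 mm.

**Last checks:**
- **Vials:** both cameras show them flat, side by side and unmoving in the right tray. Their caps are at about y -175 to -182 mm and their bottoms close to the end wall, near the -235 mm limit. The ledge is empty in the last picture, and the near vial reached the tray before the second push.
- **Bystanders:** the cup, standing vial and ampoule looked untouched in the views where they appeared. I did not measure the pen, tape, gauze and syringe again at the end, but the arm stayed above them.

**What disagreed or is uncertain:**
- **Fingertip height:** the tips turned out to be about 20 mm higher than the reported TCP, seen both in the images and at the pad stop. I worked with the tip heights seen in the images.
- **Gate angle:** I judged it from the force at the stop and the pad positions in the pictures (1–3 pixels from prediction), not from a direct reading. I can't confirm the 0.25 rad threshold beyond that.
- **Sideways force:** about 3 N while pressing was not explained for certain. It may have been friction at the pad or a light touch on the slot wall.

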